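Key-shop lid brought to its balance point

TASK

Switch off the key box's lid alarm by pressing the console's keys one at a time, letting each come up again: first the round key, then the square key, then the long key, with the lid still shut. Then take the steel bar of the key box's lid in the gripper, swing the lid gently up to its balance point, where the panel stands straight up and would fall neither way, and finish while holding it still there in the gripper, so that a lid stay can be fitted. Do not let the lid drop or go over backwards, and leave the bin, the can and the tape roll where they stand.

Things in the scene. Friction and masses are not known exactly. Their poses are not given: they have to be found in the camera images.
- keybox: grey open steel box screwed to the counter, 140 (x) by 190 (y) by 85 mm high, walls 5 mm, closed by the lid. Origin: centre of its underside; x points from the front (bar side, towards the robot) to the hinge at the back, y along the hinge, z up. Place and yaw vary; it and the console may swap sides.
- lid (a joint): lid hinge (rad): 0 shut and level, grows as the free edge goes up and back, 2.2 at the back stop. Lid 0.35 to 0.57 kg; hinge nearly free (0.004 N m friction), no spring or catch: short of the balance it falls shut, beyond it it falls back. Its weight lies evenly in the panel's plane, which holds the hinge line, so it balances at 1.571 (panel upright). Lifting by the bar takes about 2 N.
- lid_bar (a point): middle of the lid's grip bar: round steel, 12 mm thick, 110 mm long, parallel to the hinge, on two side arms (98 mm clear between) in the panel's plane, 45 mm off its free edge, 189 mm from the hinge line. Shut: in front of the box, 91 mm above the counter; at balance: straight above the hinge, 280 mm up. x points to the hinge. It can turn in the pads while the gripper points down.
- lid_hinge (a point): middle of the hinge line, fixed on the box: 70 mm behind the box's centre along its x, 91 mm above the counter. Axes as the box; the hinge line is along y. The lid's panel is 144 mm from hinge to free edge, 194 mm wide, 10 mm thick, grey.
- console: black keypad console fixed to the counter, 110 (x) by 190 (y) by 30 mm high, with a blank dark green strip along its far edge. Origin: centre of its underside; z up. The three keys stand in a row along its y, 56 mm apart, 15 mm from its centre towards its front (-x); which key is in which place varies.
- key_round_top (a point): centre of the top of the round key: white, 34 mm across, top 44 mm above the counter, 12 mm proud of the black plate round it. z up.
- key_square_top (a point): centre of the top of the square key: white, 24 by 24 mm, top 44 mm above the counter. z up.
- key_long_top (a point): centre of the top of the long key: white, 50 mm (along the console's x) by 18 mm, top 44 mm above the counter. z up.
- key_round (a joint): travel of the round key (m): 0 up, 0.006 fully down; springs back when let go. Starts to move at 1.4 N, fully down at 4.5 N; it counts as pressed once it is more than 4 mm down.
- key_square (a joint): travel of the square key (m): 0 up, 0.006 fully down; springs back when let go. Starts to move at 1.4 N, fully down at 4.5 N; it counts as pressed once it is more than 4 mm down.
- key_long (a joint): travel of the long key (m): 0 up, 0.006 fully down; springs back when let go. Starts to move at 1.4 N, fully down at 4.5 N; it counts as pressed once it is more than 4 mm down.
- screw_bin: loose red open bin of screws, 120 by 85 by 55 mm high, to be left alone. Origin: centre of its underside.
- oil_can: loose blue can, 60 mm across, 130 mm high, to be left alone. Origin: centre of its underside.
- tape_roll: loose grey roll lying flat, 100 mm across, 48 mm high, to be left alone. Origin: centre of its underside.

How it is judged (in metres and radians):
On the way, in this order (a step that is already met when the one before it is completed fails the run):
1. the round key is pressed alone, the lid shut (value of joint key_round above 0.004 m and value of joint each of key_square, key_long below 0.0015 m and value of joint lid below 0.06 rad), for 0.05 s.
2. then the square key is pressed alone, the lid shut (value of joint key_square above 0.004 m and value of joint each of key_round, key_long below 0.0015 m and value of joint lid below 0.06 rad), for 0.05 s.
3. then the long key is pressed alone, the lid shut (value of joint key_long above 0.004 m and value of joint each of key_round, key_square below 0.0015 m and value of joint lid below 0.06 rad), for 0.05 s.
4. then, all keys up, the gripper swings the lid up (value of joint each of key_round, key_square, key_long below 0.0015 m and value of joint lid between 0.4 and 1.3 rad and contact force between the fingers and lid above 0.5 N), for 0.1 s.
At the end, for the whole second after the job is handed in: The lid stands within 0.07 rad (4 degrees) of its balance point (joint 1.571) and is still (under 0.1 rad/s), held by the gripper's fingers (contact force above 1 N); all three keys are up (under 1.5 mm), and the bin, can and tape roll are within 30 mm of where they stood and upright (value of joint lid between 1.501 and 1.641 rad and velocity of joint lid between -0.1 and 0.1 rad/s and contact force between the fingers and lid above 1 N and value of joint each of key_round, key_square, key_long below 0.0015 m and distance of each of screw_bin, oil_can, tape_roll from where it was at the start of the episode below 0.03 m and angle between each of screw_bin, oil_can, tape_roll's own z axis and vertical below 0.3 rad); the arm keeps its last pose, push and grip.
It fails at once if two keys are down at once (both beyond 3 mm) (value of joint each of key_round, key_square above 0.003 m or value of joint each of key_round, key_long above 0.003 m or value of joint each of key_square, key_long above 0.003 m).
It fails at once if the lid is flung or let fall (faster than 3 rad/s) (velocity of joint lid above 3 rad/s or velocity of joint lid below -3 rad/s).
It fails at once if the lid goes over backwards (beyond 1.95 rad) (value of joint lid above 1.95 rad).
It fails at once if the bin, the can or the tape roll is shifted by more than 30 mm or tipped (distance of any of screw_bin, oil_can, tape_roll from where it was at the start of the episode above 0.03 m or angle between any of screw_bin, oil_can, tape_roll's own z axis and vertical above 0.3 rad).
It also fails if it takes over 64 s, if anything falls off the work surface, if the arm or the gripper's body presses on something with over 40 N, if the wrist force passes 120 N, or if a joint passes its speed limit or range.

ROBOT

A 6-joint arm with a two-finger parallel gripper is mounted at the origin on the work surface. World frame = base frame: x ahead of the robot, y to its left, z up, the work surface at z = 0. Lengths are in m, angles in degrees, forces in N, time in s.
With the tool pointing down it reaches from about 0.375 to 0.75 m from the base axis. Payload 9 kg.
Tool frame: the origin (TCP) lies between the finger pads; the fingertips stand 17 mm ahead of it and the grasp point (between the pads) lies 2 mm behind it; x points along the fingers, z is the direction in which the jaws open and shut, and the axes are right-handed (so a half turn about x gives the same grasp; the last joint's range is limited). The gripper opens to 85 mm and grips with 20 to 120 N. Pads are 22 mm wide; open, the fingers measure 114 mm over their backs; the gripper's body (76 mm by 85 mm) begins 54 mm behind the grasp point. The pads swing forward as they close: fully open they stand 13 mm farther back than shut.
Start: joints at [-89.078, 5.964, 5.575, 89.605, 0, 77.527], TCP at [0.139, -0.584, 0.248] pointing down, gripper open.
Joint ranges: [-171.21, 171.21], [-48.23, 106.86], [-62.78, 66.21], [-105.2, 120.99], [-86.42, 89.51], [-180, 180]. Speed limits (degrees/s): [127.2, 127.2, 147.25, 180, 180, 180].

INTERFACE

Orientations are given as [roll, pitch, yaw] about the fixed x, y, z axes, in that order (R = Rz(yaw) Ry(pitch) Rx(roll)).
In Python, from station import arm gives the robot as it stands.
- The arm moves only by the shell command python3 -m jog 'ROWS' [FORCE]. ROWS is JSON, a list of rows, each a list of 7 numbers: the shift along the world's x, y, z in units of 50 mm (1.0 is 50 mm), then the turn, a rotation vector about the world's x, y, z in degrees, then the gripper command: -1 is fully open, 1 is shut, values between are in proportion. In form: [[x, y, z, rx, ry, rz, gripper], ...]. A call has 1 to 8 rows; each row is the pose to reach, as a shift and turn from the pose commanded when the call began; what a row does not reach only later rows make up. A row lasts 1/8 s, in which the tool goes at most 62.5 mm and 10.7 degrees, less where a joint would pass 70% of its speed; a pose out of reach is approached as far as the arm can. A call with a gripper value outside its range is refused whole. The fingers move at their own pace and stop on an object; FORCE is the grip in N (left out, the last holds). Time passes only in rows, so rows that repeat a pose let the fingers close. It gives the time, the measured TCP pose, the force and the opening at its end, in the units of the state.
- arm.get_state(): the state, without advancing time (a new reading comes with each control period).
- arm.grab_frame(name): name is "scene" or "top"; returns the picture (420x560x3 uint8, red, green, blue); there is no depth.
- arm.calibration(name): a dict with "intrinsics" (3x3 intrinsics, pixels), "k1" (the pictures are not rectified: a ray, as slopes to the right and down, at radius r is drawn at 1 + k1 r^2 times it, then the intrinsics apply), "rvec" (rotation vector, rad) and "tvec" (3), from world to camera coordinates, as OpenCV has them. Camera axes: x right, y down, z forward; pixel columns grow to the right and rows downward; lengths in m; the calibration is good to about 2 mm. A picture is of the moment at which its call begins. calibration takes no time and is no camera call.
- arm.job_done(): hands the job in, once; it reports no verdict.
Trained networks look in the newest picture that a camera, given by its name, has taken for a name from the list of things; names that differ only in an ending like _2 or _b are one class to them, and where a whole thing is asked for, a point or a joint stands for the part that bears it (a point fixed in the world has none). Each returns a list of dicts, best first, with "confidence" (0 to 1); they miss things now and then, are a little off and sometimes report something else, mostly with a low value. They report only what shows in the picture. A call takes as long as a camera call.
- arm.search_frame(query, camera): "location" ([column, row] in pixels, amid what is visible of it).
- arm.pinpoint(query, camera): "location" ([column, row] in pixels: a listed point, or the origin of a listed thing).
The state is a dict: "time_s": time; "joint_positions": joint angles; "joint_vel": joint speeds; "effort": joint torques, N m; "tcp_pos": TCP position; "orientation": TCP orientation; "wrist_force": force on the tool from outside, world axes, zero at the start; "moment": the same for the moment, N m; "width": opening from 0.0 (shut) to 1.0 (fully open).
Only numpy, scipy, OpenCV 4.12 (cv2) and the standard library are available. Lean on these libraries where they do the work, as an engineer would, in place of code of your own. Each camera call takes 0.05 s, during which the arm holds its last target.

## Working session

There is one attempt and no reset: what is moved stays moved. The work goes in short steps, Python scripts to look and compute and a shell command to move; the robot and the scene stay as the last step left them, time stands still between calls to the robot, and variables do not carry over. Pictures are saved under pics/ and viewed, and the job is handed in when it is done.

```bash
ls; mkdir -p pics; python3 - <<'E'
from station import arm
import cv2
print(arm.get_state())
for n in ("scene","top"):
    im=arm.grab_frame(n); cv2.imwrite(f"pics/{n}0.png",im[:,:,::-1]); print(n,arm.calibration(n))
    for q in ["keybox","lid_bar","lid_hinge","console","key_round_top","key_square_top","key_long_top","screw_bin","oil_can","tape_roll"]:
        r=arm.pinpoint(q,n); print(q,[(x["location"],round(x["confidence"],2)) for x in r[:2]])
E
```

```text
pics
{'time_s': 0.0, 'joint_positions': array([-8.90790169e+01,  5.99930358e+00,  5.52632423e+00,  8.96043706e+01,
       -4.81363264e-04,  7.75273988e+01]), 'joint_vel': array([-0.02772723, -0.07197038,  0.00318094, -0.03752378,  0.00805547,
        0.14586781]), 'effort': array([-5.82259818e-04, -5.56934881e+01,  5.03645396e+01,  1.71755080e-02,
       -3.50568134e-04, -1.91106795e-05]), 'tcp_pos': array([ 0.13899212, -0.58335614,  0.24750825]), 'orientation': array([167.88395659,  89.92264859,  91.27754117]), 'wrist_force': array([-0.1063415 , -0.55931471,  0.07613894]), 'moment': array([-0.00873038,  0.00603702,  0.00315377]), 'width': 1.0017300351540372}
scene {'intrinsics': array([[543.88272003,   0.        , 278.17947276],
       [  0.        , 543.88272003, 207.17381338],
       [  0.        ,   0.        ,   1.        ]]), 'k1': 0.012647173387962299, 'rvec': array([ 1.7336476 ,  1.43023311, -0.81925446]), 'tvec': array([-0.10339893, -0.24471747,  2.07633452])}
keybox [([328.9, 215.2], 0.66)]
lid_bar [([324.6, 169.5], 0.56)]
lid_hinge [([339.7, 205.4], 0.58)]
console [([228.1
[... 296 characters left out ...]
ics': array([[420.86337328,   0.        , 275.756001  ],
       [  0.        , 420.86337328, 218.06181281],
       [  0.        ,   0.        ,   1.        ]]), 'k1': -0.017406979171849007, 'rvec': array([ 2.21187616, -2.15155165,  0.1097009 ]), 'tvec': array([-0.04420685,  0.62104121,  1.09063453])}
keybox [([201.1, 237.3], 0.89)]
lid_bar [([194.4, 284.2], 0.69)]
lid_hinge [([203.6, 207.2], 0.7), ([194.9, 282.0], 0.41)]
console [([317.9, 233.5], 0.64)]
key_round_top [([299.9, 239.0], 0.63)]
key_square_top [([320.2, 237.4], 0.6)]
key_long_top [([338.3, 241.8], 0.47)]
screw_bin [([426.7, 230.0], 0.66)]
oil_can [([108.7, 228.4], 0.81)]
tape_roll [([260.8, 160.9], 0.82), ([319.7, 231.1], 0.57)]
```

View pics/top0.png

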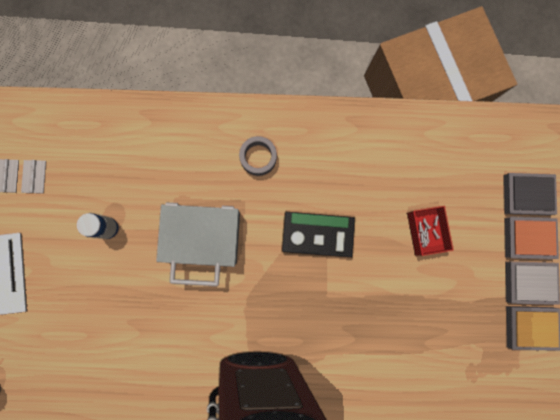

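View pics/scene0.png

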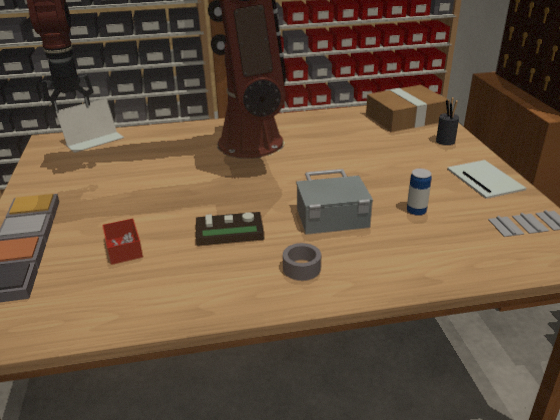

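The top view shows the box at (199,236), with its bar at (194,283). The console is at (318,235), with the round key at (297,238), the square key at (319,240) and the long key at (340,241). The bin is at (430,231), the can at (97,227) and the tape at (258,156). Next I'll measure these more precisely.

```bash
cat > h.py <<'E'
import numpy as np, cv2
from station import arm
def ray(n,uv):
    c=arm.calibration(n);K=c["intrinsics"];R,_=cv2.Rodrigues(c["rvec"]);t=c["tvec"]
    p=cv2.undistortPoints(np.array([[uv]],float),K,np.array([c["k1"],0,0,0.]))[0,0]
    return -R.T@t, R.T@np.array([p[0],p[1],1])
def at_z(n,uv,z):
    o,d=ray(n,uv); return o+d*(z-o[2])/d[2]
def proj(n,P):
    c=arm.calibration(n)
    return cv2.projectPoints(np.array(P,float).reshape(-1,3),c["rvec"],c["tvec"],c["intrinsics"],np.array([c["k1"],0,0,0.]))[0][:,0]
def tri(pairs):
    A=np.zeros((3,3));b=np.zeros(3)
    for n,uv in pairs:
        o,d=ray(n,uv);d/=np.linalg.norm(d);M=np.eye(3)-np.outer(d,d);A+=M;b+=M@o
    return np.linalg.solve(A,b)
E
python3 - <<'E'
from h import *
im=cv2.imread("pics/top0.png")
g=im.min(2)
m=((g>150)).astype(np.uint8); m[:, :285]=0; m[:,352:]=0; m[:215]=0; m[255:]=0
n,l,s,c=cv2.connectedComponentsWithStats(m)
for i in range(1,n):
    if s[i,4]>10:
        w=np.where(l==i,np.clip(g.astype(float)-60,0,None),0)
        print(s[i],c[i],at_z("top",c[i],.044).round(4))
b=((im.max(2)<60)).astype(np.uint8); 
crop=cv2.resize(im[190:300,140:360],None,fx=3.6,fy=3.6,interpolation=cv2.INTER_CUBIC); cv2.imwrite("pics/crop0.png",crop)
im=cv2.imread("pics/scene0.png")
crop=cv2.resize(im[160:245,190:390],None,fx=4,fy=4,interpolation=cv2.INTER_CUBIC); cv2.imwrite("pics/crop1.png",crop)
E
```

```text
[292 232  12  12 112] [297.16964286 237.46428571] [ 0.5713 -0.0841  0.044 ]
[337 233   7  18 108] [339.73148148 241.25      ] [ 0.5645 -0.1956  0.044 ]
[314 236   9   8  65] [318.43076923 239.53846154] [ 0.5675 -0.1397  0.044 ]
```

View pics/crop0.png

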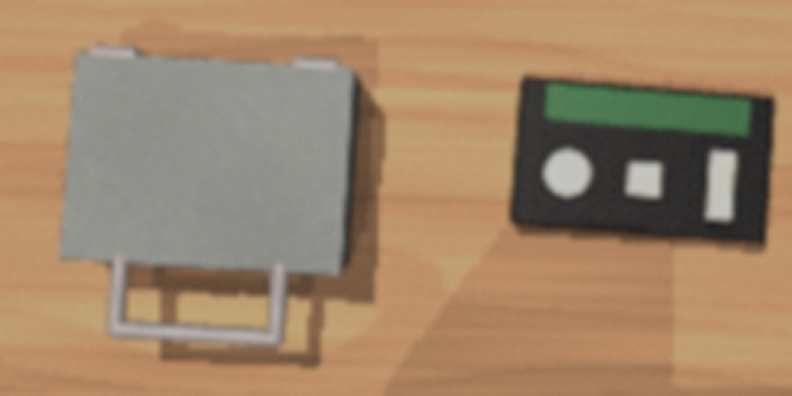

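View pics/crop1.png

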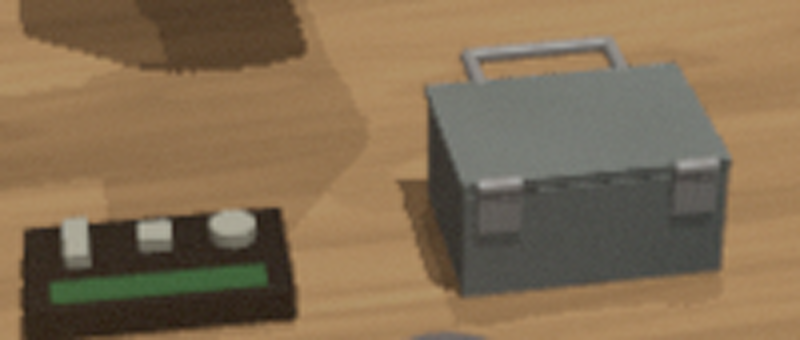

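```bash
python3 - <<'E'
from h import *
f=lambda p:(139.5+0+ (p[0]+.5)/3.6, 189.5+(p[1]+.5)/3.6)
C=dict(TL=(77,53),TR=(355,72),BR=(337,273),BL=(62,258))
Q={k:at_z("top",f(v),.096) for k,v in C.items()}
for k in Q: print(k,Q[k].round(4))
print("front edge len",np.linalg.norm(Q["BL"]-Q["BR"]),"back",np.linalg.norm(Q["TL"]-Q["TR"]),"sides",np.linalg.norm(Q["TL"]-Q["BL"]),np.linalg.norm(Q["TR"]-Q["BR"]))
for a,b in (("BR","BL"),("TR","TL")):
    d=Q[b]-Q[a]; print("yaw",np.degrees(np.arctan2(-d[0],d[1])))
for a,b in (("BL","TL"),("BR","TR")):
    d=Q[b]-Q[a]; print("yaw",np.degrees(np.arctan2(d[1],d[0])))
bl=at_z("top",f((112,330)),.091);br=at_z("top",f((281,339)),.091); print("bar",bl,br,(bl+br)/2,np.linalg.norm(bl-br),np.degrees(np.arctan2(-(bl-br)[0],(bl-br)[1])))
# fit: console, box model optimise with both cams nets
print("tri bar",tri([("top",(194.4,284.2)),("scene",(324.6,169.5))]))
for n,p in (("top",(203.6,207.2)),("scene",(339.7,205.4))): print("hinge",at_z(n,p,.091))
for n,p in (("top",(299.9,239)),("top",(320.2,237.4)),("top",(338.3,241.8)),("scene",(247.6,215.2)),("scene",(230.6,215)),("scene",(209.5,217.4))): print("key",n,at_z(n,p,.044).round(4))
for q,p in (("bin",(426.7,230)),("can",(108.7,228.4)),("tape",(260.8,160.9))): print(q,at_z("top",p,0))
# scene corners of key tops & bar
g=lambda p:(189.5+(p[0]+.5)/4,159.5+(p[1]+.5)/4)
for q,p in (("round",(232,222)),("square",(155,226)),("long",(76,229))): print(q,at_z("scene",g(p),.044).round(4))
print("bar scene",at_z("scene",g((466,54)),.091),at_z("scene",g((611,43)),.091))
print("lid scene TL",at_z("scene",g((677,64)),.096),at_z("scene",g((430,89)),.096),at_z("scene",g((469,185)),.096),at_z("scene",g((729,160)),.096))
E
```

```text
TL [0.6422 0.2609 0.096 ]
TR [0.6344 0.0679 0.096 ]
BR [0.4956 0.0754 0.096 ]
BL [0.5006 0.264  0.096 ]
front edge len 0.18866467701410836 back 0.1931635413547323 sides 0.14158162459374038 0.13901433131682805
yaw -1.5299346010513222
yaw -2.3063674684116577
yaw -1.2535021542347244
yaw -3.0955230475637094
bar [0.45239279 0.22859392 0.091     ] [0.44943188 0.1125949  0.091     ] [0.45091234 0.17059441 0.091     ] 0.11603681241701194 -1.4621727458421516
tri bar [0.44766815 0.17017793 0.09814162]
hinge [0.63863026 0.15528782 0.091     ]
hinge [0.64858256 0.16339638 0.091     ]
key top [ 0.5675 -0.0913  0.044 ]
key top [ 0.5732 -0.1443  0.044 ]
key top [ 0.563  -0.1918  0.044 ]
key scene [ 0.5711 -0.0863  0.044 ]
key scene [ 0.5596 -0.1342  0.044 ]
key scene [ 0.5594 -0.1948  0.044 ]
bin [ 0.60337031 -0.44103156  0.        ]
can [0.5835781  0.42459655 0.        ]
tape [0.78142256 0.01816343 0.        ]
round [ 0.5707 -0.0862  0.044 ]
square [ 0.5642 -0.1411  0.044 ]
long [ 0.5561 -0.1971  0.044 ]
bar scene [0.44502773 0.11410432 0.091     ] [0.45212562 0.22719262 0.091     ]
lid scene TL [0.50426024 0.26348336 0.096     ] [0.50143659 0.07395924 0.096     ] [0.63947366 0.07226544 0.096     ] [0.64589035 0.25680285 0.096     ]
```

```bash
python3 - <<'E'
from h import *
from scipy.spatial.transform import Rotation as Ro
s=arm.get_state()
R=Ro.from_euler("xyz",s["orientation"],degrees=True).as_matrix(); print(R.round(3), s["time_s"])
z=R[:,2]; print("jaw dir yaw",np.degrees(np.arctan2(z[1],z[0])))
E
```

```text
[[ 0.     0.973  0.232]
 [-0.     0.232 -0.973]
 [-1.    -0.     0.   ]] 1.1
jaw dir yaw -76.60512210368498
```

```bash
python3 -m jog '[[0.7,0.8,0,0,0,9.3,1],[1.4,1.6,0,0,0,18.6,1],[2.1,2.4,0,0,0,28,1],[2.8,3.2,0,0,0,37.3,1],[3.5,4.0,0,0,0,46.6,1],[4.2,4.8,0,0,0,56,1],[4.9,5.6,0,0,0,65.3,1],[5.6,6.4,0,0,0,74.6,1]]' 25
```

```text
time_s: 2.1
tcp_pos: [0.42, -0.2623, 0.2486]
orientation: [-43.8, 90.0, -45.5]
wrist_force: [1.0, -0.1, -0.6]
width: 0.003
```

```bash
python3 -m jog '[[0.75,0.9,0,0,0,0,1],[1.5,1.8,0,0,0,0,1],[2.27,2.7,-0.3,0,0,0,1],[3.03,3.59,-1,0,0,0,1],[3.03,3.59,-2,0,0,0,1],[3.03,3.59,-3,0,0,0,1],[3.03,3.59,-3.3,0,0,0,1],[3.03,3.59,-3.3,0,0,0,1]]'; python3 - <<'E'
from h import *
from scipy.spatial.transform import Rotation as Ro
s=arm.get_state()
R=Ro.from_euler("xyz",s["orientation"],degrees=True).as_matrix(); print(R.round(3), s["joint_positions"].round(1),s["tcp_pos"],s["wrist_force"])
for n in ("scene","top"):
    im=arm.grab_frame(n)[:,:,::-1]; cv2.imwrite(f"pics/{n}1.png",im)
im=cv2.imread("pics/scene1.png"); cv2.imwrite("pics/s1c.png",cv2.resize(im[110:260,180:380],None,fx=4,fy=4,interpolation=cv2.INTER_CUBIC))
E
```

```text
time_s: 3.1
tcp_pos: [0.5703, -0.0843, 0.0836]
orientation: [161.7, 90.0, 159.7]
wrist_force: [-0.6, -0.4, 0.3]
width: -0.001
[[-0.001  0.035  0.999]
 [ 0.     0.999 -0.035]
 [-1.     0.    -0.001]] [-21.4   4.  -13.7  72.3  -0.   70.6] [ 0.57028421 -0.08430896  0.08355522] [-0.56435445 -0.40559746  0.28552892]
```

View pics/s1c.png

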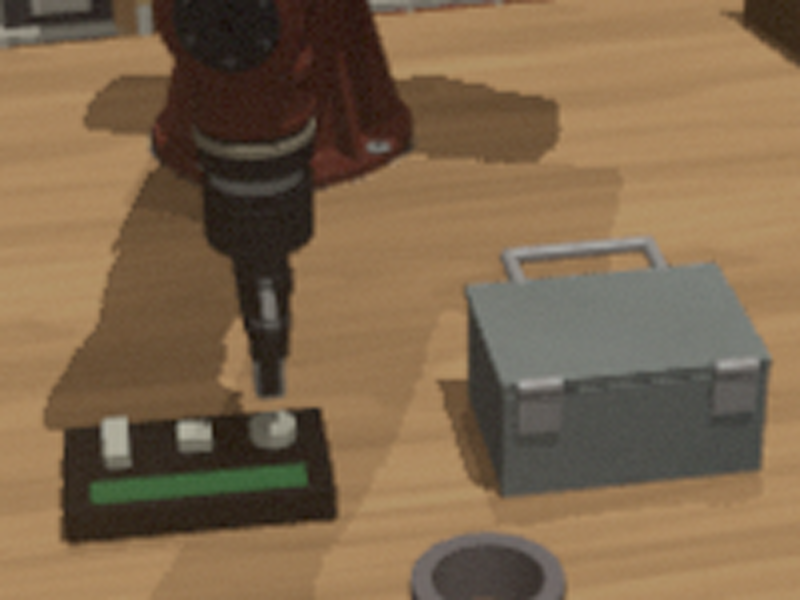

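Gripper's shut fingertip is directly above the round key, at (272,390) in the crop with the key at (272,430). Pressing now.

```bash
python3 -m jog '[[0,0,-0.2,0,0,0,1],[0,0,-0.4,0,0,0,1],[0,0,-0.44,0,0,0,1],[0,0,-0.48,0,0,0,1],[0,0,-0.52,0,0,0,1],[0,0,-0.52,0,0,0,1]]'
```

```text
time_s: 3.95
tcp_pos: [0.5705, -0.0842, 0.0574]
orientation: [-57.2, 90.0, -59.2]
wrist_force: [-1.4, 0.3, 3.9]
width: -0.002
```

```bash
python3 -m jog '[[0,0,-0.03,0,0,0,1],[0,0,-0.05,0,0,0,1],[0,0,-0.05,0,0,0,1],[0,0,-0.05,0,0,0,1]]'
```

```text
time_s: 4.45
tcp_pos: [0.5707, -0.0843, 0.0551]
orientation: [-19.2, 90.0, -21.2]
wrist_force: [-1.9, 0.7, 4.9]
width: 0.004
```

```bash
python3 -m jog '[[0,0,-0.03,0,0,0,1],[0,0,-0.03,0,0,0,1],[0,0,-0.03,0,0,0,1]]'; python3 - <<'E'
from h import *
im=arm.grab_frame("scene")[:,:,::-1]; cv2.imwrite("pics/s2c.png",cv2.resize(im[150:250,190:310],None,fx=6,fy=6,interpolation=cv2.INTER_CUBIC))
E
```

```text
time_s: 4.82
tcp_pos: [0.5708, -0.0843, 0.0548]
orientation: [-28.8, 90.0, -30.8]
wrist_force: [-6.8, 1.6, 15.2]
width: -0.004
```

View pics/s2c.png

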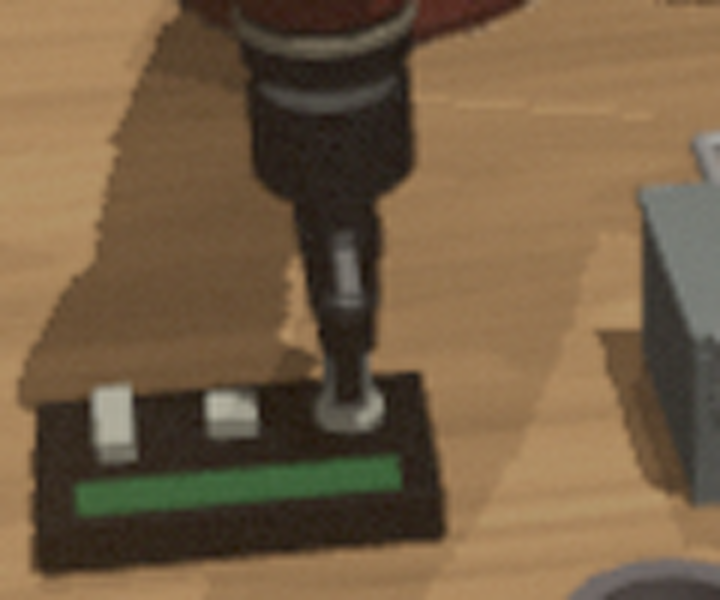

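The picture shows the round key sunk under the fingertip at (348,405), and the force rose sharply to 15 N, so the key has bottomed out. Next is the square key.

```bash
python3 -m jog '[[0,0,0.3,0,0,0,1],[0,0,0.55,0,0,0,1],[-0.09,-1.12,0.55,0,0,0,1],[-0.09,-1.12,0.55,0,0,0,1],[-0.09,-1.12,0.25,0,0,0,1],[-0.09,-1.12,0.12,0,0,0,1],[-0.09,-1.12,0.03,0,0,0,1],[-0.09,-1.12,0.02,0,0,0,1]]';python3 -m jog '[[0,0,0,0,0,0,1],[0,0,0,0,0,0,1]]'; python3 - <<'E'
from h import *
im=arm.grab_frame("scene")[:,:,::-1]; cv2.imwrite("pics/s3c.png",cv2.resize(im[150:250,190:310],None,fx=6,fy=6,interpolation=cv2.INTER_CUBIC))
E
```

```text
time_s: 5.88
tcp_pos: [0.5656, -0.1393, 0.0549]
orientation: [161.0, 89.9, 159.0]
wrist_force: [-7.3, 3.2, 13.4]
width: -0.001
time_s: 6.12
tcp_pos: [0.5656, -0.1393, 0.055]
orientation: [162.0, 89.9, 160.0]
wrist_force: [-6.5, 2.3, 10.7]
width: -0.002
```

View pics/s3c.png

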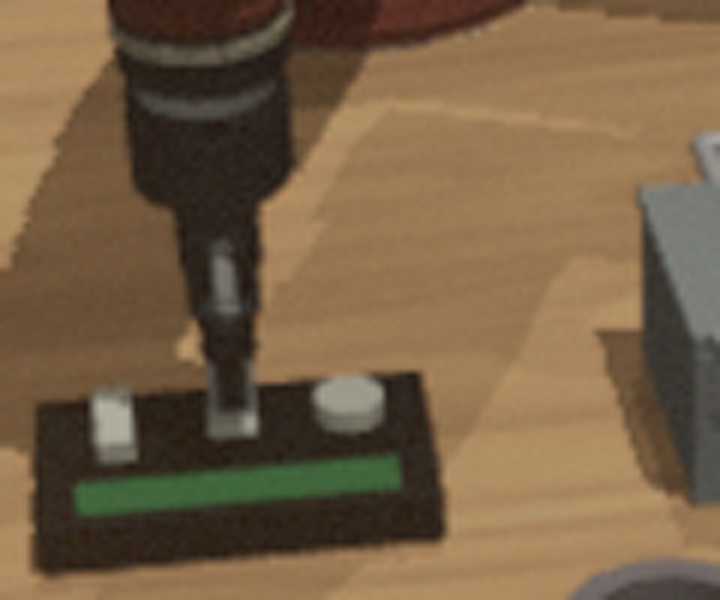

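The square key at (232,420) is fully down, and the round key at (348,400) is up again. Long key next.

```bash
python3 -m jog '[[0,0,0.3,0,0,0,1],[0,0,0.55,0,0,0,1],[-0.1,-1.12,0.55,0,0,0,1],[-0.1,-1.12,0.55,0,0,0,1],[-0.1,-1.12,0.25,0,0,0,1],[-0.1,-1.12,0.12,0,0,0,1],[-0.1,-1.12,0.02,0,0,0,1],[-0.1,-1.12,0,0,0,0,1]]';python3 -m jog '[[0,0,0,0,0,0,1],[0,0,0,0,0,0,1]]'; python3 - <<'E'
from h import *
im=arm.grab_frame("scene")[:,:,::-1]; cv2.imwrite("pics/s4c.png",cv2.resize(im[150:250,190:310],None,fx=6,fy=6,interpolation=cv2.INTER_CUBIC))
E
```

```text
time_s: 7.18
tcp_pos: [0.5607, -0.1952, 0.0549]
orientation: [142.5, 89.9, 140.5]
wrist_force: [-7.4, 5.5, 15.9]
width: -0.002
time_s: 7.42
tcp_pos: [0.5607, -0.1952, 0.055]
orientation: [141.6, 89.9, 139.7]
wrist_force: [-6.3, 3.0, 10.0]
width: -0.0
```

View pics/s4c.png

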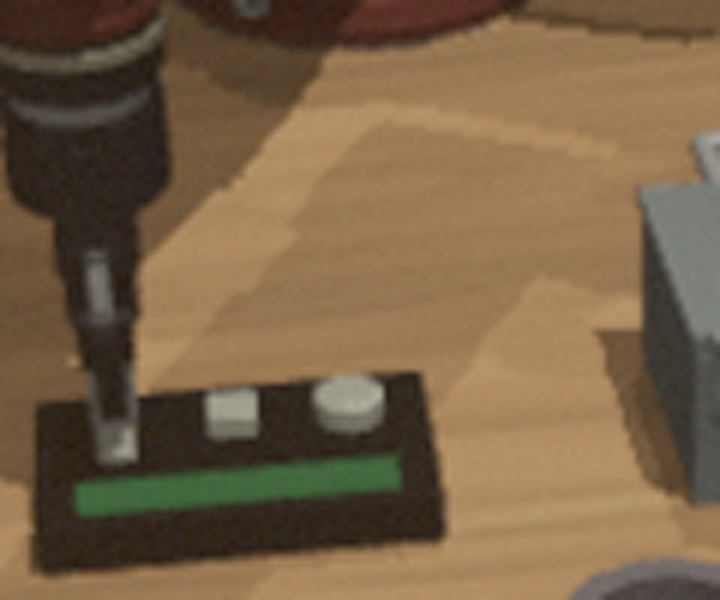

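Long key at (115,440) is down and the other two are up. Now lifting and moving above the bar with the gripper partly open.

```bash
python3 -m jog '[[0,0,1,0,0,0,0.2],[-0.1,0.3,2,0,0,0,0.2],[-0.45,1.4,2.5,0,0,0,0.2],[-0.8,2.6,2.5,0,0,0,0.2],[-1.15,3.8,2.5,0,0,0,0.2],[-1.5,5,2.5,0,0,0,0.2],[-1.9,6.2,2.5,0,0,0,0.2],[-2.24,7.33,2.5,0,0,0,0.2]]';python3 -m jog '[[0,0,-0.3,0,0,0,0.2],[0,0,-0.6,0,0,0,0.2],[0,0,-0.6,0,0,0,0.2]]'; python3 - <<'E'
from h import *
s=arm.get_state(); print(s["tcp_pos"],s["joint_positions"].round(1),s["wrist_force"])
im=arm.grab_frame("scene")[:,:,::-1]; cv2.imwrite("pics/s5c.png",cv2.resize(im[60:240,250:410],None,fx=4,fy=3.3,interpolation=cv2.INTER_CUBIC))
im=arm.grab_frame("top")[:,:,::-1]; cv2.imwrite("pics/t5c.png",cv2.resize(im[190:330,120:260],None,fx=4,fy=4,interpolation=cv2.INTER_CUBIC))
E
```

```text
time_s: 8.48
tcp_pos: [0.4479, 0.1725, 0.1793]
orientation: [22.6, 90.0, 20.6]
wrist_force: [1.0, 0.9, 0.5]
width: 0.402
time_s: 8.85
tcp_pos: [0.4483, 0.1694, 0.1475]
orientation: [-169.8, 89.8, -171.8]
wrist_force: [-0.1, -0.4, 0.3]
width: 0.394
[0.44832183 0.16935052 0.1475185 ] [  5.  -15.1 -24.9  80.3  -0.   97.1] [-0.09388588 -0.43880697  0.27510614]
```

View pics/s5c.png

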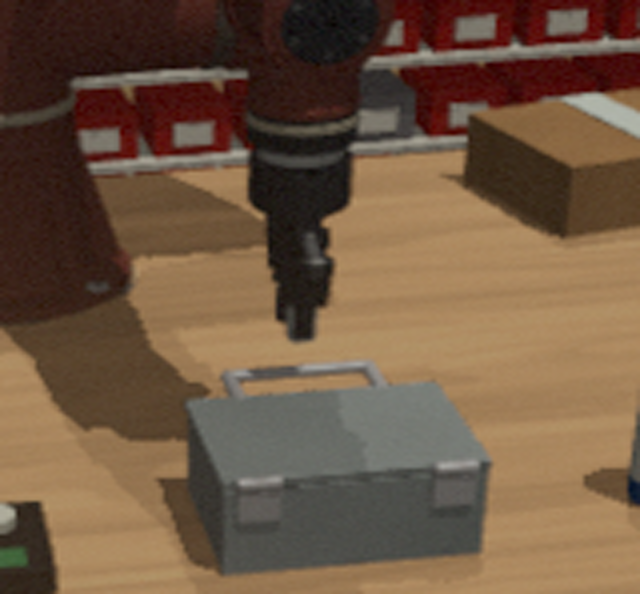

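View pics/t5c.png

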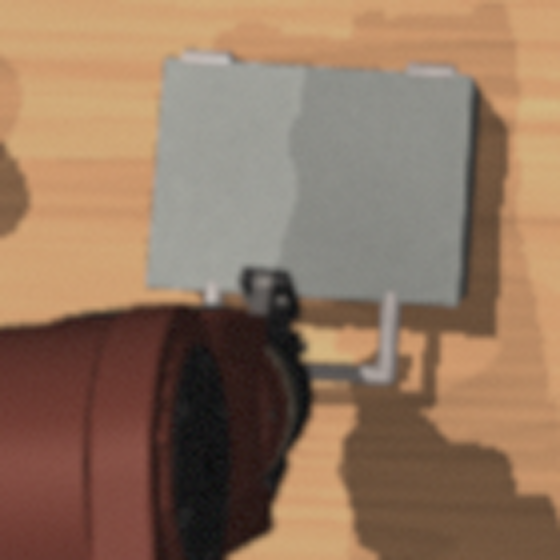

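```bash
python3 - <<'E'
from h import *
for uv in ((120+265/4,190+268/4),(120+265/4,190+300/4)):
  for z in (.096,.13,.16,.2,.25): print(uv,z,at_z("top",uv,z).round(3))
E
```

```text
(186.25, 257.0) 0.096 [0.513 0.192 0.096]
(186.25, 257.0) 0.13 [0.514 0.185 0.13 ]
(186.25, 257.0) 0.16 [0.514 0.179 0.16 ]
(186.25, 257.0) 0.2 [0.514 0.171 0.2  ]
(186.25, 257.0) 0.25 [0.515 0.162 0.25 ]
(186.25, 265.0) 0.096 [0.494 0.191 0.096]
(186.25, 265.0) 0.13 [0.495 0.184 0.13 ]
(186.25, 265.0) 0.16 [0.495 0.179 0.16 ]
(186.25, 265.0) 0.2 [0.497 0.171 0.2  ]
(186.25, 265.0) 0.25 [0.498 0.161 0.25 ]
```

The view shows the fingers over the middle of the bar, jaws across it. Descending.

```bash
python3 -m jog '[[0,0,-0.4,0,0,0,0.2],[0,0,-0.8,0,0,0,0.2],[0,0,-1.0,0,0,0,0.2],[0,0,-1.2,0,0,0,0.2],[0,0,-1.2,0,0,0,0.2]]'
```

```text
time_s: 9.57
tcp_pos: [0.4487, 0.1702, 0.0887]
orientation: [-169.8, 89.9, -171.8]
wrist_force: [-0.4, 0.6, 0.4]
width: 0.399
```

```bash
python3 -m jog '[[0,0,0,0,0,0,0.6],[0,0,0,0,0,0,1],[0,0,0,0,0,0,1],[0,0,0,0,0,0,1],[0,0,0,0,0,0,1]]' 30; python3 - <<'E'
from h import *
im=arm.grab_frame("scene")[:,:,::-1]; cv2.imwrite("pics/s6c.png",cv2.resize(im[110:230,270:400],None,fx=5,fy=5,interpolation=cv2.INTER_CUBIC))
E
```

```text
time_s: 10.2
tcp_pos: [0.4517, 0.1702, 0.091]
orientation: [2.8, 89.7, 0.8]
wrist_force: [8.9, -0.6, -1.9]
width: 0.127
```

View pics/s6c.png

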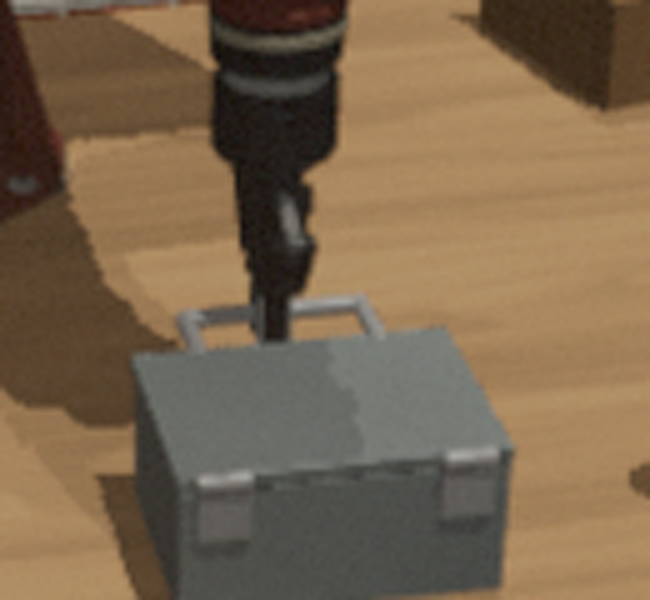

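The bar is held (width 0.127, about 11 mm). The 9 N force along x says the bar sits about 3 mm further along x than commanded, so I'll recentre first.

```bash
python3 -m jog '[[0.03,0,0,0,0,0,1],[0.07,0,0,0,0,0,1],[0.07,0,0,0,0,0,1],[0.07,0,0,0,0,0,1]]'; python3 - <<'E'
from h import *
x0,y0,z0=0.4525,.17,.089
import math
def d(t): return np.array([.189*(1-math.cos(t)),-.035*.189*(1-math.cos(t)),.189*math.sin(t)])/.05
for k in range(4):
    b=d(math.radians(22.5*k)); print([list((d(math.radians(22.5*k+22.5/8*i))-b).round(3)) for i in range(1,9)])
E
```

```text
time_s: 10.75
tcp_pos: [0.4519, 0.1703, 0.09]
orientation: [-161.1, 89.9, -163.1]
wrist_force: [-5.0, -2.3, 8.2]
width: 0.126
[[np.float64(0.005), np.float64(-0.0), np.float64(0.185)], [np.float64(0.018), np.float64(-0.001), np.float64(0.371)], [np.float64(0.041), np.float64(-0.001), np.float64(0.555)], [np.float64(0.073), np.float64(-0.003), np.float64(0.737)], [np.float64(0.113), np.float64(-0.004), np.float64(0.918)], [np.float64(0.163), np.float64(-0.006), np.float64(1.097)], [np.float64(0.221), np.float64(-0.008), np.float64(1.273)], [np.float64(0.288), np.float64(-0.01), np.float64(1.447)]]
[[np.float64(0.075), np.float64(-0.003), np.float64(0.17)], [np.float64(0.159), np.float64(-0.006), np.float64(0.335)], [np.float64(0.25), np.float64(-0.009), np.float64(0.497)], [np.float64(0.349), np.float64(-0.012), np.float64(0.654)], [np.float64(0.456), np.float64(-0.016), np.float64(0.805)], [np.float64(0.57), np.float64(-0.02), np.float64(0.951)], [np.float64(0.691), np.float64(-0.024), np.float64(1.092)], [np.float64(0.819), np.float64(-0.029), np.float64(1.226)]]
[[np.float64(0.134)
[... 237 characters left out ...]
 np.float64(-0.026), np.float64(0.569)], [np.float64(0.891), np.float64(-0.031), np.float64(0.661)], [np.float64(1.057), np.float64(-0.037), np.float64(0.744)], [np.float64(1.226), np.float64(-0.043), np.float64(0.819)]]
[[np.float64(0.173), np.float64(-0.006), np.float64(0.067)], [np.float64(0.349), np.float64(-0.012), np.float64(0.125)], [np.float64(0.528), np.float64(-0.018), np.float64(0.174)], [np.float64(0.709), np.float64(-0.025), np.float64(0.215)], [np.float64(0.892), np.float64(-0.031), np.float64(0.247)], [np.float64(1.076), np.float64(-0.038), np.float64(0.27)], [np.float64(1.261), np.float64(-0.044), np.float64(0.283)], [np.float64(1.447), np.float64(-0.051), np.float64(0.288)]]
```

```bash
python3 -m jog '[[0,0,0.18,0,0,0,1],[0.02,0,0.37,0,0,0,1],[0.04,0,0.555,0,0,0,1],[0.07,0,0.74,0,0,0,1],[0.11,0,0.92,0,0,0,1],[0.16,-0.01,1.1,0,0,0,1],[0.22,-0.01,1.27,0,0,0,1],[0.29,-0.01,1.45,0,0,0,1]]'
```

```text
time_s: 11.75
tcp_pos: [0.4653, 0.1699, 0.1621]
orientation: [-175.9, 89.8, -177.9]
wrist_force: [-11.3, -1.3, 1.7]
width: 0.128
```

```bash
python3 -m jog '[[0.05,0,0.17,0,0,0,1],[0.13,0,0.335,0,0,0,1],[0.22,-0.01,0.495,0,0,0,1],[0.31,-0.01,0.655,0,0,0,1],[0.42,-0.02,0.805,0,0,0,1],[0.53,-0.02,0.95,0,0,0,1],[0.65,-0.02,1.09,0,0,0,1],[0.78,-0.03,1.225,0,0,0,1]]'
```

```text
time_s: 12.75
tcp_pos: [0.5044, 0.1687, 0.2248]
orientation: [172.3, 89.8, 170.3]
wrist_force: [-15.6, 0.3, 12.8]
width: 0.124
```

```bash
python3 -m jog '[[-0.02,0,0.02,0,0,0,1],[-0.03,0,0.03,0,0,0,1],[-0.03,0,0.03,0,0,0,1]]'; python3 - <<'E'
from h import *
s=arm.get_state(); print(s["tcp_pos"],s["wrist_force"],s["moment"])
im=arm.grab_frame("scene")[:,:,::-1]; cv2.imwrite("pics/s7c.png",cv2.resize(im[90:230,260:400],None,fx=4.2,fy=4.2,interpolation=cv2.INTER_CUBIC))
E
```

```text
time_s: 13.12
tcp_pos: [0.5043, 0.1686, 0.2251]
orientation: [82.1, 90.0, 80.1]
wrist_force: [-4.5, 1.8, 3.1]
width: 0.13
[0.50434453 0.16864863 0.22509781] [-4.53252493  1.81512857  3.13032724] [0.41559386 1.19102712 0.02305731]
```

View pics/s7c.png

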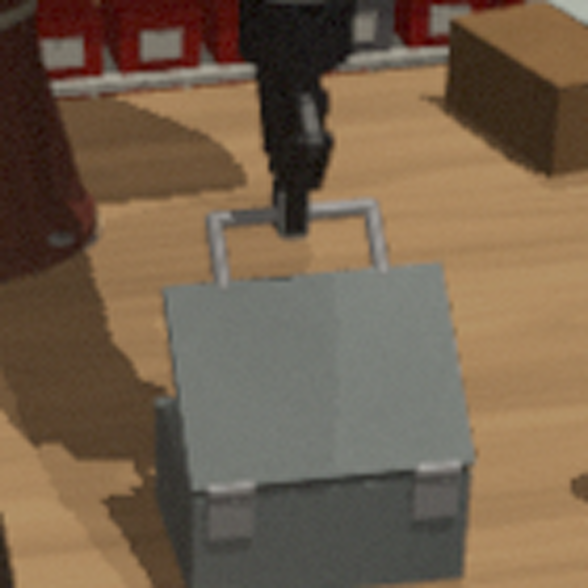

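The lid is up about 45° with the bar held mid-span at (290,215), and the force is small again. Continuing.

```bash
python3 -m jog '[[0.13,0,0.13,0,0,0,1],[0.27,-0.01,0.25,0,0,0,1],[0.42,-0.015,0.365,0,0,0,1],[0.57,-0.02,0.47,0,0,0,1],[0.57,-0.02,0.47,0,0,0,1]]'
```

```text
time_s: 13.8
tcp_pos: [0.5332, 0.1678, 0.2496]
orientation: [45.1, 89.9, 43.2]
wrist_force: [-7.3, 2.5, 7.0]
width: 0.123
```

```bash
python3 -m jog '[[0.15,0,0.12,0,0,0,1],[0.31,-0.01,0.21,0,0,0,1],[0.475,-0.015,0.295,0,0,0,1],[0.645,-0.02,0.37,0,0,0,1],[0.645,-0.02,0.37,0,0,0,1]]'
```

```text
time_s: 14.42
tcp_pos: [0.5663, 0.1666, 0.2674]
orientation: [29.2, 89.9, 27.2]
wrist_force: [-3.5, 3.5, 5.8]
width: 0.126
```

```bash
python3 - <<'E'
import numpy as np
from scipy.optimize import least_squares
P=np.array([(.4519,.090),(.4653,.1621),(.5043,.2251),(.5332,.2496),(.5663,.2674)])
for Q in (P,P[2:]):
    r=least_squares(lambda c:np.hypot(Q[:,0]-c[0],Q[:,1]-c[1])-.189,(.64,.09)); print(r.x,r.fun*1e3)
    h,z=r.x; print(np.degrees(np.arctan2(Q[:,1]-z,h-Q[:,0])))
E
```

```text
[0.64106675 0.09411579] [ 0.21151745 -0.54363331  0.37266404  0.23681986 -0.27405309]
[-1.24641548 21.14579799 43.76279172 55.24912541 66.66130396]
[0.63966149 0.0932874 ] [-0.06272375  0.12344437 -0.06322557]
[44.23897964 55.74197768 67.15211224]
```

```bash
python3 -m jog '[[0.18,0,0.075,0,0,0,1],[0.36,-0.005,0.135,0,0,0,1],[0.54,-0.01,0.19,0,0,0,1],[0.72,-0.015,0.235,0,0,0,1],[0.72,-0.015,0.235,0,0,0,1]]'
```

```text
time_s: 15.05
tcp_pos: [0.6021, 0.1655, 0.2782]
orientation: [12.9, 90.0, 10.9]
wrist_force: [-1.2, 2.0, 2.1]
width: 0.123
```

```bash
python3 -m jog '[[0.16,0,0.035,0,0,0,1],[0.32,-0.005,0.06,0,0,0,1],[0.48,-0.01,0.08,0,0,0,1],[0.64,-0.015,0.09,0,0,0,1],[0.77,-0.02,0.09,0,0,0,1],[0.77,-0.02,0.09,0,0,0,1],[0.77,-0.02,0.09,0,0,0,1]]'; python3 - <<'E'
from h import *
s=arm.get_state(); print(s["tcp_pos"],s["wrist_force"],s["moment"],s["width"])
for n in ("scene","top"):
    im=arm.grab_frame(n)[:,:,::-1]; cv2.imwrite(f"pics/{n}8.png",im)
im=cv2.imread("pics/scene8.png"); cv2.imwrite("pics/s8c.png",cv2.resize(im[80:230,260:400],None,fx=4,fy=4,interpolation=cv2.INTER_CUBIC))
E
```

```text
time_s: 15.92
tcp_pos: [0.6399, 0.1644, 0.283]
orientation: [-26.8, 90.0, -28.8]
wrist_force: [-1.0, -1.0, 0.9]
width: 0.131
[0.63988013 0.16443182 0.28298624] [-0.97037129 -1.01566257  0.85104652] [-0.22644588  0.08907373  0.04333193] 0.1306460316597876
```

View pics/s8c.png

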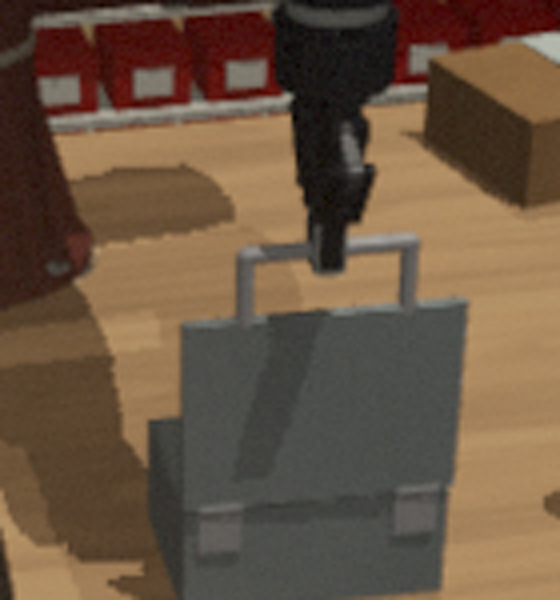

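View pics/top8.png

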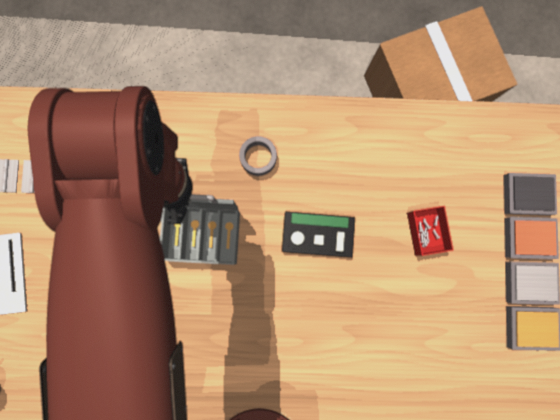

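```bash
python3 - <<'E'
from h import *
from scipy.optimize import least_squares
g1=lambda p:(189.5+(p[0]+.5)/4,159.5+(p[1]+.5)/4)
g8=lambda p:(259.5+(p[0]+.5)/4,79.5+(p[1]+.5)/4)
def pts(hx,hy,yaw,th,loc):  # loc: (r along panel, y, normal offset)
    c,s=np.cos(yaw),np.sin(yaw); out=[]
    for r,y,n in loc:
        x=-r*np.cos(th)+n*np.sin(th); z=.091+r*np.sin(th)+n*np.cos(th)
        out.append((hx+c*x-s*y,hy+s*x+c*y,z))
    return out
# shut: outer face n=+.005 ; near(y+)?  image: scene right = +y
L0=[(.144,.097,.005),(.144,-.097,.005)]; m0=[g1((677,64)),g1((430,89))]
B=[(.189,.055,0),(.189,-.055,0)]; mb0=[g1((613,43)),g1((465,54))]
L8=[(.144,.097,.005),(.144,-.097,.005)]; m8=[g8((467,301)),g8((182,327))]
mb8=[g8((412,240)),g8((245,253))]
M=np.array(m0+mb0+m8+mb8)
def f(p):
    P=np.vstack([proj("scene",pts(p[0],p[1],p[2],0,L0+B)),proj("scene",pts(p[0],p[1],p[2],p[3],L8+B))])
    return (P-M).ravel()
r=least_squares(f,(.64,.1635,-.035,1.57)); print(r.x,np.degrees(r.x[3]-np.pi/2)); print(r.fun.reshape(-1,2).round(2))
J=r.jac; print("sd per px",np.sqrt(np.diag(np.linalg.inv(J.T@J))))
E
```

```text
[ 0.64234939  0.1641493  -0.03302605  1.54118967] -1.6963363526903847
[[ 0.49 -0.49]
 [-1.09 -0.93]
 [-0.79  0.53]
 [ 1.15  0.96]
 [ 0.69 -0.11]
 [ 0.17 -0.29]
 [-0.58  0.04]
 [-0.05  0.28]]
sd per px [0.00304192 0.00143383 0.01169773 0.02542558]
```

```bash
python3 -m jog '[[0.02,0,0,0,0,0,1],[0.02,0,0,0,0,0,1],[0.02,0,0,0,0,0,1],[0.02,0,0,0,0,0,1],[0.02,0,0,0,0,0,1],[0.02,0,0,0,0,0,1]]'; python3 - <<'E'
from h import *
s=arm.get_state(); print(s["tcp_pos"],s["wrist_force"],s["moment"],s["width"],s["joint_vel"].round(2))
im=arm.grab_frame("scene")[:,:,::-1]; cv2.imwrite("pics/scene9.png",im)
a=cv2.imread("pics/scene0.png").astype(int)
for n,(r0,r1,c0,c1) in dict(bin=(215,265,100,145),can=(165,218,403,436),tape=(240,282,278,326),console=(208,246,192,268)).items():
    print(n,np.abs(a-im.astype(int))[r0:r1,c0:c1].mean().round(2))
E
```

```text
time_s: 16.77
tcp_pos: [0.6408, 0.1644, 0.283]
orientation: [-31.5, 90.0, -33.5]
wrist_force: [-0.2, -3.8, 3.3]
width: 0.125
[0.64079957 0.16443483 0.2829651 ] [-0.18557803 -3.78453608  3.25445148] [-0.68175863  0.21264593  0.05192284] 0.12483715049478504 [ 0.04 -0.05 -0.01 -0.02  0.02  0.  ]
bin 4.3
can 3.89
tape 5.05
console 5.54
```

View pics/scene9.png

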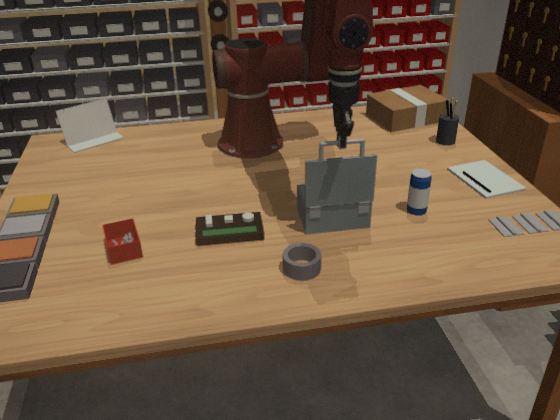

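The lid stands upright in the gripper at (340,165). The keys are up, and the bin (122,240), can (419,192) and tape (302,261) haven't moved. Handing in.

```bash
python3 -c "
from station import arm
print(arm.job_done())"
```

```text
the job is handed in; nothing more can be done
None
```

I pressed the round, square and long keys in that order. Each one bottomed out at 10–15 N and was seen up again after I let go. I then gripped the lid bar at 30 N, swung the lid up in about 5 s, and handed the job in at 16.8 s while holding it still at the balance point.

**Last checks:**
- **Arm and grip:** the TCP was at x 0.641, z 0.283, the arm was at rest, the bar was still gripped (about 11 mm opening) and the wrist force was about 5 N.
- **Scene:** the last picture showed all three keys up, and the bin, can and tape roll where they started.

**Lid angle:** my two estimates differed slightly.
- The arm's path put the lid at about 1.57 rad.
- A coarse fit to the picture before the last 1 mm nudge gave 1.54 ± 0.025 rad. I nudged it slightly towards upright after that, and both estimates are within the allowed 1.50–1.64.

**Force during the swing:** a sideways load built up to about 20 N halfway up, because my path was roughly 2 mm too tight. I corrected it on the way.

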